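Seat the sludge tray in the parts washer

TASK

Slide the steel sludge tray, nose first and flat along the bench, into the bay under the green parts washer, letting the hidden runners inside line it up, until it is fully home against the end stop inside, then let go of it. Work gently: runners and stop are shimmed up to a centimetre differently each time, so feel for them, and never press tray and washer together with more than 20 N or lean on the washer. Leave the bottle, the jar and the sprocket where they are.

Things in the scene. Friction and masses are not known exactly. Their poses are not given: they have to be found in the camera images.
- tray: Loose open steel tray, 150 long (x) x 120 wide (y) x 30 high, 0.3 to 0.6 kg, walls and floor 3 mm, lying flat on the bench. Origin: centre of its underside. +x points to its nose (the end that goes in first, flat, square corners); at its -x end are a green front plate 40 high and 120 wide, and a red handle.
- tray_handle (a point): Grip point of the tray's red handle: an upright block 16 thick (y) x 40 long (x), reaching from 4 to 56 mm above the bench, centred 110 mm behind the tray's origin (-x) on its centre line; this point is 42 mm above the bench. Its inner end is 15 mm from the front plate, joined by a low stem 16 wide and up to 27 high.
- tray_nose (a point): Middle of the tray's nose face, 75 mm ahead of its origin (+x), 15 mm above the bench.
- washer: Fixed bench-top parts washer: green plinth 260 deep (x) x 270 wide (y) x 75 high with a bay in it; on it a steel tank 180 x 250, 215 mm high to its lid grip, its front set back 75 mm from the plinth's front face. Origin: centre of its underside; +x is the way the tray slides in, the mouth is in its -x face (towards the robot).
- bay_mouth (a point): Middle of the mouth's lower edge, at bench height, 130 mm from the washer's origin along -x; the mouth is 172 wide, 55 high, the bay's floor is the bench. Inside, fixed steel runners parallel to x form a channel 123 wide with a lead-in 40 long tapering from 149, starting 3 to 23 mm inside the mouth. Shims put its centre line up to 9 mm to either side of this point, unseen.
- home_pin (a joint): Sprung pin in the end stop, orange tip behind the washer: 0 free, grows to 0.008 m as the nose pushes it over the last 8 mm; at 0.008 the tray is on the rigid stop. The stop lies 136 to 156 mm inside the mouth, unseen (front plate of a home tray from 14 mm outside to 6 mm inside the mouth). Its spring (0.5 to 0.75 N) is weaker than the tray's friction: the tray stays where left.
- cleaner: Bystander: amber bottle with a white cap, 64 across, 170 high, loose. Origin: centre of its underside.
- bolt_jar: Bystander: grey jar with a blue lid, 68 across, 90 high, loose. Origin: centre of its underside.
- sprocket: Bystander: red toothed sprocket lying flat, 87 across, 8 thick, with a steel hub 28 across and 20 high, loose. Origin: centre of its underside.
Things that resemble listed ones, but are neither listed nor needed, are in the scene too. What is meant by the tray is not yellow, and is the larger of those in its own colour.

How it is judged:
By the outcome, as a careful person would: the job done as asked, in the order asked, and still so for the second after the job is handed in, with the robot touching nothing.
It also fails if it takes over 72 s, if anything falls off the work surface, if the arm or the gripper's body presses on something with over 40 N, if the wrist force passes 120 N, or if a joint passes its speed limit or range.

ROBOT

A 6-joint arm with a two-finger parallel gripper is mounted at the origin on the work surface. World frame = base frame: x ahead of the robot, y to its left, z up, the work surface at z = 0. Lengths are in m, angles in rad, forces in N, time in s.
With the tool pointing down it reaches from about 0.3 to 0.825 m from the base axis. Payload 5.4 kg.
Tool frame: the origin (TCP) lies at the very end of the fingers, on their centre line; the grasp point (between the pads) lies behind it (env.tcp_to_grasp is the z of the grasp point in the tool frame, in m); z points along the fingers, y is the line along which they close (so a half turn about z gives the same grasp; the last joint's range is limited). The gripper opens to 92 mm and grips with 3 to 60 N. Pads are 20 mm wide; open, the fingers measure 128 mm over their backs; the gripper's body (75 mm by 189 mm) begins 69 mm behind the grasp point.
Start: joints at [-1.445, 0.158, 1.597, -0, 1.386, -0.21], TCP at [0.189, -0.543, 0.183] pointing down, gripper open.
Joint ranges: [-2.91, 2.91], [-0.94, 2.29], [0.18, 2.7], [-1.29, 4.43], [0.17, 2.64], [-3, 3]. Speed limits (rad/s): [2.57, 2.57, 3.14, 3.14, 3.14, 3.14].

INTERFACE

Orientations are given as a unit quaternion [w, x, y, z].
In Python, from plant import env, jaws, capture, camera_params, status gives the robot as it stands. Calls block until the motion is done:
- env.move_ptp(position, orientation): joint-space move of the TCP to a pose.
- env.movel(position, frame=None, speed=0.15): straight line of the TCP; frame=None keeps the orientation; speed is the mean speed in m/s.
- env.movej(angles): joint-space move.
- jaws.gripper_to(opening, f_grip=None): finger opening in m; f_grip is the grip in N (None keeps the last); returns when the fingers have stopped.
- env.pause(seconds).
- env.solve_ik(position, orientation): joint angles nearest the present ones, or None.
- capture(name): name is "scene" or "top" or "wrist"; returns the picture (400x640x3 uint8, red, green, blue); there is no depth.
- camera_params(name): a dict with "fx", "fy", "cx", "cy" (pixels), "camera_from_world" (4x4, takes a point from world to camera coordinates). Camera axes: x right, y up, looking along -z (the intrinsics and any distortion apply to the point x, -y, -z); pixel columns grow to the right and rows downward; lengths in m; the calibration is good to about 2 mm. A picture is of the moment at which its call begins: read the wrist's pose just before it. camera_params takes no time and is no camera call; for the wrist camera it gives the pose at the moment of the call.
A pose or a line that the arm cannot do raises env.PlanningError and nothing moves.
- env.close_job(): hands the job in; it is judged then, once.
Readings, each from a call of its own:
- status.current_t(): time.
- status.current_qpos(): joint angles.
- status.current_joint_vel(): joint speeds.
- status.current_effort(): joint torques, N m.
- status.current_eef_pos(): TCP position.
- status.current_orientation(): TCP orientation.
- status.current_force(): force on the tool from outside, world axes, zero at the start.
- status.current_moment(): the same for the moment, N m.
- status.current_gripper_width(): finger opening in m.
- status.current_finger_force(): force on a finger pad.
Only numpy, scipy, OpenCV 4.12 (cv2) and the standard library are available. Lean on these libraries where they do the work, as an engineer would, in place of code of your own. Each camera call takes 0.05 s, during which the arm holds its last target. There are 200 camera calls.

## Working session

There is one attempt and no reset: what is moved stays moved. The work goes in short steps, each a Python script; the robot and the scene stay as the last script left them, time stands still between calls to the robot, and variables do not carry over. Pictures are saved under pics/ and viewed, at most 10 in all, crops included, and the job is handed in when it is done.

```bash
ls; mkdir -p pics; python3 - <<'E'
from plant import env, jaws, capture, camera_params, status
import cv2,numpy as np
for n in("scene","top"):
    im=capture(n); cv2.imwrite(f"pics/{n}0.png",im[:,:,::-1])
    p=camera_params(n); print({k:(np.round(v,4).tolist() if k=="camera_from_world" else v) for k,v in p.items()})
print(env.tcp_to_grasp,status.current_orientation(),status.current_t(),status.current_force())
E
```

```text
pics
{'fx': 496.0065226904318, 'fy': 496.0065226904318, 'cx': 319.27129171504185, 'cy': 196.55154559199187, 'camera_from_world': [[-0.2815, 0.9595, -0.0051, 0.1891], [-0.7118, -0.2053, 0.6717, 0.3399], [0.6435, 0.1927, 0.7408, -1.9707], [0.0, 0.0, 0.0, 1.0]]}
{'fx': 450.2974913152611, 'fy': 450.2974913152611, 'cx': 321.6650559720089, 'cy': 200.31023080571842, 'camera_from_world': [[-0.0034, -1.0, -0.005, -0.0438], [0.998, -0.0037, 0.0626, -0.5282], [-0.0626, -0.0048, 0.998, -1.4203], [0.0, 0.0, 0.0, 1.0]]}
-0.0187 [-8.58340314e-04  9.85934230e-01  1.67131551e-01  3.38881473e-05] 0.1 [-0.19119053 -0.00155189  0.40973816]
```

View pics/scene0.png

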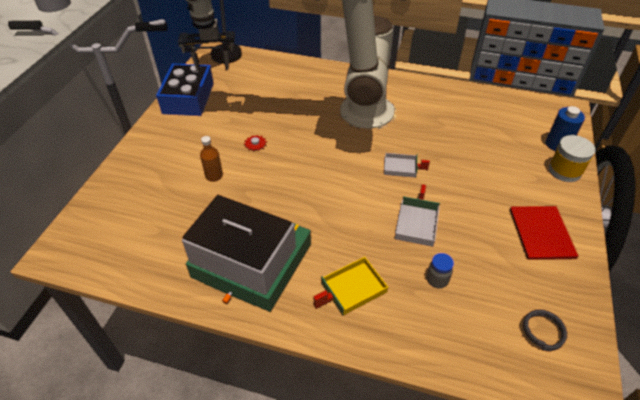

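View pics/top0.png

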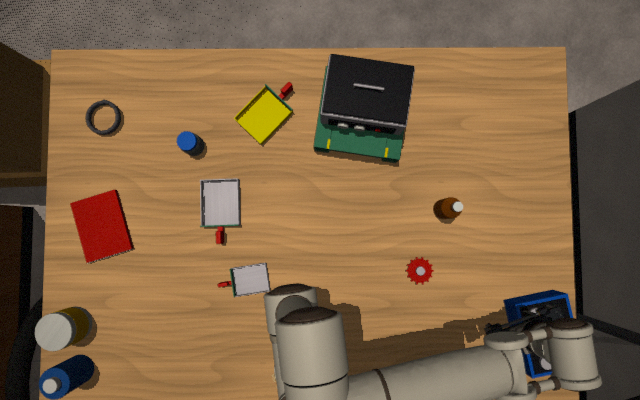

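The top view shows two steel trays: a larger one at (220,203) with its handle at (220,236), and a smaller one at (250,280). The yellow tray at (265,115) is ruled out by colour. The larger steel tray fits the description. The washer is at (365,110) with its mouth facing the robot. The sprocket is at (420,271), the bottle at (448,208) and the jar at (190,143).

```bash
cat > h.py <<'E'
import cv2,numpy as np
def ray(p,uv,z):
    T=np.array(p["camera_from_world"]);R=T[:3,:3];c=-R.T@T[:3,3]
    d=R.T@np.array([(uv[0]-p["cx"])/p["fx"],-(uv[1]-p["cy"])/p["fy"],-1.])
    return c+d*(z-c[2])/d[2]
def proj(p,X):
    T=np.array(p["camera_from_world"]);q=T[:3,:3]@np.array(X)+T[:3,3]
    return np.array([p["cx"]+p["fx"]*q[0]/-q[2],p["cy"]+p["fy"]*-q[1]/-q[2]])
def mask(im,lo,hi,box=None):
    m=cv2.inRange(cv2.cvtColor(im,cv2.COLOR_RGB2HSV),lo,hi)
    if box:
        k=np.zeros_like(m);x0,y0,x1,y1=box;k[y0:y1,x0:x1]=255;m&=k
    return m
def big(m):
    c=cv2.findContours(m,cv2.RETR_EXTERNAL,cv2.CHAIN_APPROX_NONE)[0]
    return max(c,key=cv2.contourArea)
E
python3 - <<'E'
from h import *
from plant import camera_params
im=cv2.imread("pics/top0.png")[:,:,::-1].copy();p=camera_params("top")
m=mask(im,(90,0,90),(150,70,255),(190,170,250,232))
m2=mask(im,(0,0,110),(180,60,255),(190,170,250,232))
for k in(m,m2):
    r=cv2.minAreaRect(big(k)); print(r)
    for c in cv2.boxPoints(r): print(np.round(ray(p,c,.03),4))
h=cv2.bitwise_or(mask(im,(0,150,60),(6,255,255),(205,222,240,250)),mask(im,(172,150,60),(180,255,255),(205,222,240,250)))
r=cv2.minAreaRect(big(h));print("handle",r)
for c in cv2.boxPoints(r): print(np.round(ray(p,c,.056),4))
g=mask(im,(50,80,20),(90,255,255),(300,40,430,175));c=big(g)
ap=cv2.approxPolyDP(c,2.5,True)[:,0];
for q in ap: print("w",q,np.round(ray(p,q,.075),4))
a=cv2.resize(im[160:305,190:290],None,fx=4,fy=4,interpolation=cv2.INTER_CUBIC)
b=cv2.resize(im[40:185,305:400+20],None,fx=4,fy=4,interpolation=cv2.INTER_CUBIC)[:, :390]
cv2.imwrite("pics/crop.png",np.hstack([a,b])[:,:,::-1])
E
```

```text
Traceback (most recent call last):
  File "h.py", line 16, in big
    return max(c,key=cv2.contourArea)
ValueError: max() iterable argument is empty
```

```bash
python3 - <<'E'
from h import *
from plant import camera_params
im=cv2.imread("pics/top0.png")[:,:,::-1].copy();p=camera_params("top")
a=cv2.resize(im[160:305,190:290],None,fx=4,fy=4,interpolation=cv2.INTER_CUBIC)
b=cv2.resize(im[40:185,305:420],None,fx=4,fy=4,interpolation=cv2.INTER_CUBIC)[:, :395]
cv2.imwrite("pics/crop.png",np.hstack([a,b])[:,:,::-1])
hsv=cv2.cvtColor(im,cv2.COLOR_RGB2HSV)
print(hsv[205,195:248:4].tolist(),hsv[172:235:5,222].tolist())
m2=mask(im,(0,0,20),(180,75,255),(190,170,250,232))
for k in(m2,):
    r=cv2.minAreaRect(big(k)); print(r)
    for c in cv2.boxPoints(r): print(np.round(ray(p,c,.03),4))
h=cv2.bitwise_or(mask(im,(0,150,60),(6,255,255),(205,222,240,250)),mask(im,(172,150,60),(180,255,255),(205,222,240,250)))
r=cv2.minAreaRect(big(h));print("handle",r)
for c in cv2.boxPoints(r): print(np.round(ray(p,c,.056),4))
g=mask(im,(50,80,20),(90,255,255),(300,40,430,175));c=big(g)
ap=cv2.approxPolyDP(c,2.5,True)[:,0];
for q in ap: print("w",q,np.round(ray(p,q,.075),4))
E
```

```text
[[16, 138, 153], [16, 138, 155], [158, 18, 57], [14, 16, 172], [5, 16, 178], [5, 19, 178], [8, 17, 184], [0, 14, 178], [3, 13, 181], [7, 18, 182], [178, 19, 177], [168, 23, 56], [15, 133, 177], [16, 137, 180]] [[16, 140, 155], [16, 140, 167], [6, 14, 176], [3, 16, 180], [0, 17, 181], [8, 15, 181], [6, 21, 184], [8, 17, 181], [10, 17, 179], [0, 13, 176], [0, 17, 175], [3, 220, 123], [0, 255, 43]]
((219.5, 202.0), (48.0, 39.0), 90.0)
[0.5996 0.3403 0.03  ]
[0.5991 0.2163 0.03  ]
[0.4471 0.2151 0.03  ]
[0.4475 0.3382 0.03  ]
handle ((218.96241760253906, 234.49420166015625), (6.614487648010254, 17.41054916381836), 8.746162414550781)
[0.396  0.2859 0.056 ]
[0.449  0.2783 0.056 ]
[0.4458 0.258  0.056 ]
[0.3928 0.2657 0.056 ]
w [319 112] [ 0.7986 -0.0386  0.075 ]
w [315 149] [ 0.683 -0.026  0.075]
w [374 155] [ 0.6635 -0.2075  0.075 ]
w [390 161] [ 0.6447 -0.2565  0.075 ]
w [399 158] [ 0.6539 -0.2843  0.075 ]
w [403 130] [ 0.741  -0.2979  0.075 ]
w [395 135] [ 0.7255 -0.273   0.075 ]
w [370 130] [ 0.7415 -0.196   0.075 ]
w [360 132] [ 0.7353 -0.1651  0.075 ]
w [352 127] [ 0.7511 -0.1405  0.075 ]
w [341 129] [ 0.745  -0.1065  0.075 ]
w [336 125] [ 0.7576 -0.0911  0.075 ]
w [322 124] [ 0.7609 -0.0478  0.075 ]
```

View pics/crop.png

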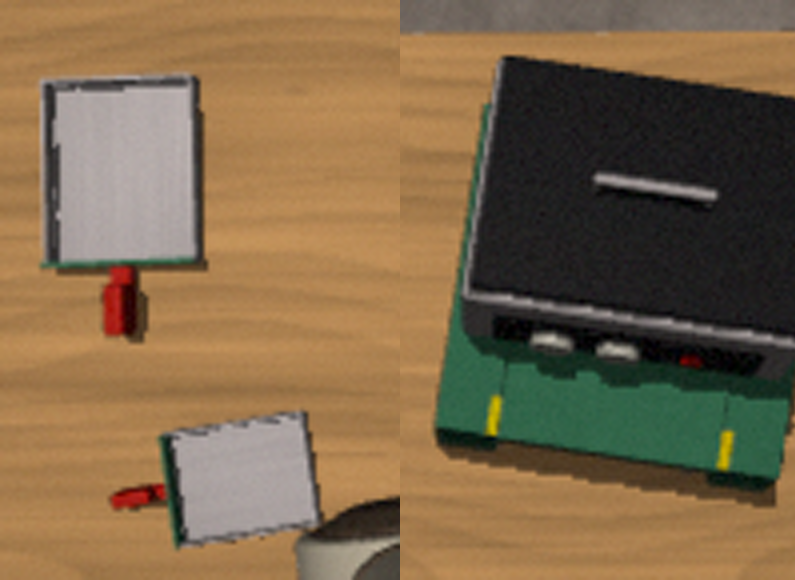

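The crop shows the larger steel tray, about 152 x 123 mm, nose up, with a green front plate and a red handle. The smaller tray at (250,280) is the decoy. On the washer, two yellow marks sit at the front edge near (328,149) and (386,157). Next I'll move to a viewing pose and refine the washer pose from there.

```bash
cat >> h.py <<'E'
def q(psi): return [0,float(np.cos(psi/2)),float(np.sin(psi/2)),0]
E
python3 - <<'E'
from h import *
from plant import env,jaws,status,capture,camera_params
p=camera_params("wrist");T=np.array(p["camera_from_world"]);R=T[:3,:3]
c=-R.T@T[:3,3];print("cam",c-status.current_eef_pos(),"look",-R[2])
im=cv2.imread("pics/top0.png")[:,:,::-1].copy();pt=camera_params("top")
y=mask(im,(22,120,100),(35,255,255),(315,125,400,175))
for k in cv2.findContours(y,cv2.RETR_EXTERNAL,cv2.CHAIN_APPROX_NONE)[0]:
    k=k[:,0]; print(len(k),k.min(0),k.max(0),[np.round(ray(pt,a,.075),4) for a in(k[k[:,1].argmax()],k[k[:,1].argmin()])])
env.move_ptp([.5,-.15,.33],q(-.11))
print(status.current_t(),status.current_qpos())
p=camera_params("wrist");im=capture("wrist")
np.save("wp.npy",p,allow_pickle=True);cv2.imwrite("pics/wr1.png",im[:,:,::-1])
T=np.array(p["camera_from_world"]);R=T[:3,:3];print(-R.T@T[:3,3],-R[2])
E
```

```text
cam [0.06433326 0.02270956 0.2022787 ] look [-0.22714335 -0.07724261 -0.97079322]
21 [384 148] [387 157] [array([ 0.6572, -0.2444,  0.075 ]), array([ 0.6851, -0.2416,  0.075 ])]
20 [326 139] [329 148] [array([ 0.6859, -0.063 ,  0.075 ]), array([ 0.7139, -0.0662,  0.075 ])]
1.9917 [-5.24357384e-01 -3.38707710e-02  1.51384697e+00 -2.79915787e-04
  1.66231821e+00  1.15728711e+00]
[ 0.56752696 -0.15723869  0.53172979] [-0.2395177   0.02740061 -0.97050527]
```

View pics/wr1.png

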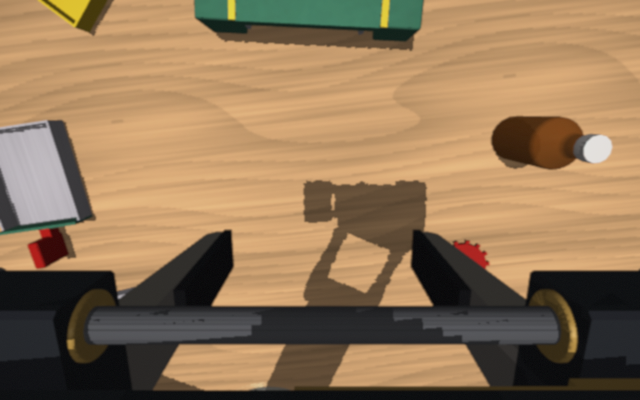

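The wrist picture shows the washer front, with its top edge running through the yellow mark ends at (232,18) and (386,26). It also shows the mouth, dark between the two legs. The tray is at the left, around (40,180), and the bottle and sprocket are clear of the path.

```bash
python3 - <<'E'
from h import *
p=np.load("wp.npy",allow_pickle=True).item()
im=cv2.imread("pics/wr1.png")[:,:,::-1].copy();hsv=cv2.cvtColor(im,cv2.COLOR_RGB2HSV)
print(hsv[5:50:3,215].tolist())
y=mask(im,(22,120,100),(35,255,255),(200,0,420,40))
Y=[]
for k in cv2.findContours(y,cv2.RETR_EXTERNAL,cv2.CHAIN_APPROX_NONE)[0]:
    k=k[:,0]; r=k[:,1].max();b=[k[k[:,1]>=r-1][:,0].mean(),r+.5];Y.append(ray(p,b,.075)[:2]);print(b,Y[-1])
# top-edge: last bright row per column
g=mask(im,(60,80,65),(95,255,255),(190,0,430,48))|y
P=np.array([ray(p,(u,np.flatnonzero(g[:,u]).max()+.5),.075)[:2] for u in range(205,415)])
vx,vy,x0,y0=cv2.fitLine(P.astype(np.float32),cv2.DIST_HUBER,0,.01,.01).ravel()
if vy>0: vx,vy=-vx,-vy
yaw=np.arctan2(vx,-vy);print("yaw",yaw,np.degrees(yaw), (x0,y0), "resid",np.std((P-[x0,y0])@[-vy,vx]))
cols=np.flatnonzero(g.any(0));print(cols.min(),cols.max(),[ray(p,(u,15),.075)[:2] for u in(cols.min(),cols.max())])
print("mid yellow",np.mean(Y,0),"dist",np.linalg.norm(Y[0]-Y[1]))
# front bottom of legs
d=mask(im,(50,80,10),(95,255,255),(190,0,430,60))
for us in(range(205,235,8),range(385,415,8)):
    print([ray(p,(u,np.flatnonzero(d[:,u]).max()+.5),0.)[:2].round(4).tolist() for u in us])
E
```

```text
[[76, 114, 121], [76, 115, 122], [76, 116, 121], [76, 114, 121], [76, 115, 111], [77, 119, 45], [78, 128, 34], [77, 124, 33], [78, 128, 34], [17, 110, 114], [16, 113, 191], [15, 114, 206], [15, 113, 209], [15, 113, 212], [15, 114, 213]]
[np.float64(383.8888888888889), np.float64(27.5)] [ 0.65743538 -0.24147937]
[np.float64(231.0), np.float64(19.5)] [ 0.68637577 -0.06220743]Traceback (most recent call last):
  File "<stdin>", line 11, in <module>
    return umr_maximum(a, axis, None, out, keepdims, initial, where)
ValueError: zero-size array to reduction operation maximum which has no identity
```

```bash
python3 - <<'E'
from h import *
p=np.load("wp.npy",allow_pickle=True).item()
im=cv2.imread("pics/wr1.png")[:,:,::-1].copy()
g=mask(im,(20,80,70),(95,255,255),(190,0,430,48))
d=mask(im,(50,80,10),(95,255,255),(190,0,430,60))
def line(us,m,z):
    P=np.array([ray(p,(u,np.flatnonzero(m[:,u]).max()+.5),z)[:2] for u in us if m[:,u].any()])
    vx,vy,x0,y0=cv2.fitLine(P.astype(np.float32),cv2.DIST_HUBER,0,.001,.001).ravel()
    if vy>0: vx,vy=-vx,-vy
    x=x0+(-.152-y0)*vx/vy
    print(len(P),"yaw",np.arctan2(vx,-vy),"x at y=-.152:",x,"resid",np.std((P-[x0,y0])@[-vy,vx]))
line(range(202,416),g,.075)
line([*range(202,242),*range(378,416)],d,0.)
for v in (5,12): c=np.flatnonzero(g[v]|d[v]);print(v,[ray(p,(u,v),.075)[:2].round(4).tolist() for u in(c.min(),c.max())])
E
```

```text
214 yaw -0.15569909 x at y=-.152: 0.6710264 resid 0.0009210890252895146
78 yaw -0.16027196 x at y=-.152: 0.6743538 resid 0.003493725803643393
5 [[0.7063, -0.0241], [0.6768, -0.2864]]
12 [[0.6992, -0.0203], [0.6692, -0.2873]]
```

The washer mouth is at about (0.672, -0.152) with yaw -0.157. The plinth width measures 0.269 m against 0.270 m, and the mark spacing is 0.182 m. Grasping the handle now.

```bash
python3 - <<'E'
from h import *
from plant import env,jaws,status,capture
jaws.gripper_to(.055)
env.move_ptp([.413,.2755,.12],q(.015))
env.movel([.413,.2755,.0235],speed=.08)
f0=status.current_force()
jaws.gripper_to(0.0,15)
print(status.current_t(),status.current_gripper_width(),status.current_finger_force(),f0,status.current_force(),status.current_moment(),status.current_eef_pos())
im=capture("top");cv2.imwrite("pics/top1.png",im[:,:,::-1])
m=mask(im,(0,0,20),(180,75,255),(190,170,250,232))
print(cv2.minAreaRect(big(m)))
cv2.imwrite("pics/crop1.png",cv2.resize(im[150:270,170:290],None,fx=4,fy=4)[:,:,::-1])
E
```

```text
6.5417 0.014897420299762813 15.001670569181442 [ 0.03775226 -0.27450418  0.52578015] [ 0.17852703 -0.23081707 -0.4415347 ] [0.0532903  0.07603914 0.03350489] [0.41301454 0.27556623 0.02353079]
((215.0, 204.5), (53.0, 50.0), 90.0)
```

View pics/crop1.png

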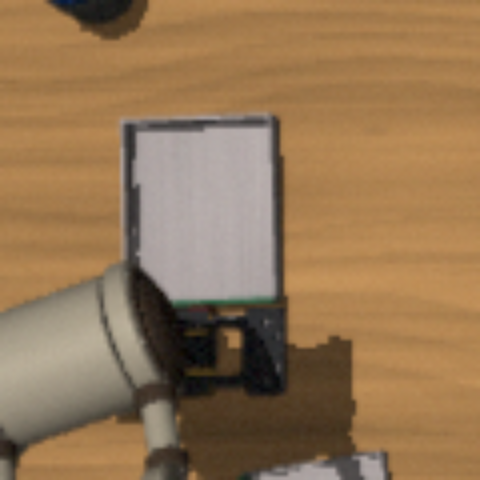

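The handle is held, with a 15 mm opening at 15 N. The tray still lies straight ahead, with its nose edge near crop row 118. Next I'll drag it along the bench to a standoff 40 mm before the mouth and check its alignment.

```bash
cat >> h.py <<'E'
M=np.array([.672,-.152]);YAW=-.157
def pose(s,lat=0,yaw=YAW,z=.0235):   # nose depth s inside mouth, lateral offset, tray yaw
    ex=np.array([np.cos(YAW),np.sin(YAW)]);ey=np.array([-ex[1],ex[0]])
    n=M+ex*s+ey*lat
    return [*(n-.185*np.array([np.cos(yaw),np.sin(yaw)])),z]
def wf(v):  # force in washer axes
    c,s=np.cos(YAW),np.sin(YAW);return np.array([c*v[0]+s*v[1],-s*v[0]+c*v[1],v[2]])
E
python3 - <<'E'
from h import *
from plant import env,jaws,status,capture
env.movel([.413,.2,.0235],speed=.06);print(status.current_t(),status.current_force(),status.current_moment(),status.current_gripper_width())
env.movel(pose(-.04),frame=q(YAW),speed=.1)
env.pause(.2)
print(status.current_t(),wf(status.current_force()),status.current_moment(),status.current_gripper_width(),status.current_eef_pos(),pose(-.04))
for n in("top","wrist"):cv2.imwrite(f"pics/{n}2.png",capture(n)[:,:,::-1])
from plant import camera_params
np.save("wp2.npy",camera_params("wrist"),allow_pickle=True)
E
```

```text
8.0 [ 0.75169138  0.6585243  -0.75922838] [ 0.06051768  0.00588469 -0.00490088] 0.0004990828127645124
11.5417 [ 0.05968135 -0.43307589 -0.34987157] [ 0.04335551 -0.00648064  0.08625784] 0.000781804001093225 [ 0.44976529 -0.11673352  0.02350708] [np.float64(0.4497673211792037), np.float64(-0.11681994223806923), 0.0235]
```

View pics/wrist2.png

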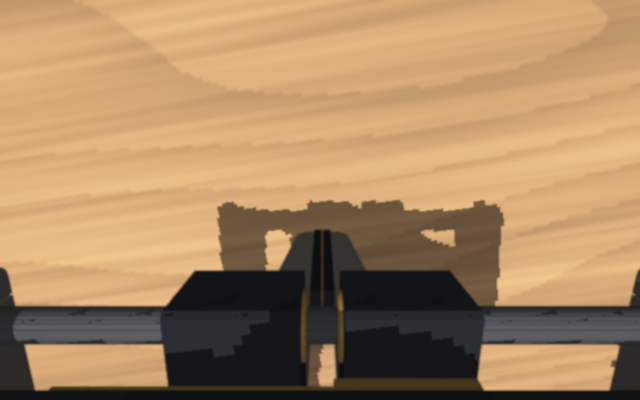

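The fingers closed on nothing and the tray was left behind. I'll check where it is.

View pics/top2.png

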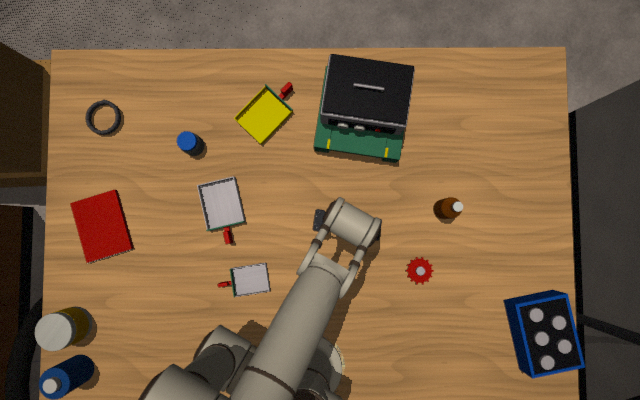

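```bash
python3 - <<'E'
from h import *
from plant import camera_params
im=cv2.imread("pics/top2.png")[:,:,::-1].copy();p=camera_params("top")
m=mask(im,(0,0,20),(180,75,255),(185,160,250,245));r=cv2.minAreaRect(big(m));print(r)
for c in cv2.boxPoints(r): print(np.round(ray(p,c,.03),4))
s=(185,150,270,265)
h=mask(im,(0,120,40),(8,255,255),s)|mask(im,(170,120,40),(180,255,255),s);c=big(h)
print(cv2.minAreaRect(c),[ray(p,u,.056).round(3) for u in cv2.boxPoints(cv2.minAreaRect(c))])
cv2.imwrite("pics/crop2.png",cv2.resize(im[160:260,180:280],None,fx=5,fy=5,interpolation=cv2.INTER_CUBIC)[:,:,::-1])
E
```

```text
((220.83006286621094, 203.15225219726562), (47.82583236694336, 39.49287796020508), 77.19573211669922)
[0.5799 0.3518 0.03  ]
[0.6073 0.2298 0.03  ]
[0.4593 0.195  0.03  ]
[0.4322 0.3163 0.03  ]
((227.17648315429688, 234.70590209960938), (16.492422103881836, 8.246211051940918), 75.96376037597656) [array([0.442, 0.265, 0.056]), array([0.448, 0.241, 0.056]), array([0.399, 0.228, 0.056]), array([0.392, 0.252, 0.056])]
```

View pics/crop2.png

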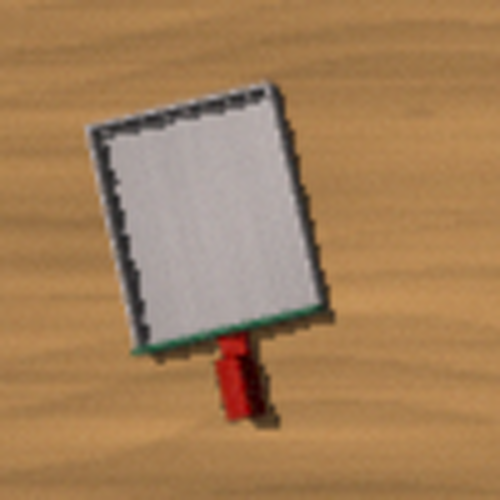

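The tray pivoted out of the weak grip and now sits at yaw 0.233 with its centre at (0.520, 0.273). In the crop the handle spans (220–265, 340–420). Nothing else was disturbed. I'll regrip along the new yaw at 60 N, so the bench friction can't pivot it out again, and watch it during the drag.

```bash
python3 - <<'E'
from h import *
from plant import env,jaws,status,capture
p=status.current_eef_pos();env.movel([p[0],p[1],.13],speed=.2)
jaws.gripper_to(.05)
env.move_ptp([.413,.247,.12],q(.233))
env.movel([.413,.247,.0235],speed=.08)
jaws.gripper_to(0.0,60);print(status.current_t(),status.current_gripper_width(),status.current_finger_force())
def rep():
    w=status.current_gripper_width();print(round(status.current_t(),2),round(w,4),wf(status.current_force()).round(2),status.current_moment().round(3));return w
a=np.array([.413,.247]);b=np.array(pose(-.05)[:2])
for k,t in enumerate((.1,.4,.7,1.)):
    e=a+(b-a)*t;env.movel([*e,.0235],frame=q(.233+(YAW-.233)*t),speed=.08)
    if rep()<.012: break
im=capture("top");cv2.imwrite("pics/top3.png",im[:,:,::-1])
E
```

```text
16.725 0.0007456968183018481 3.3162483852356672
17.32 0.0005 [ 0.14 -0.19 -0.68] [0.036 0.005 0.025]
```

```bash
python3 - <<'E'
from h import *
from plant import capture,camera_params,status
im=cv2.imread("pics/top3.png")[:,:,::-1];w=capture("wrist");p=camera_params("wrist");np.save("wp3.npy",p,allow_pickle=True)
a=cv2.resize(im[150:270,180:280],None,fx=3.3,fy=3.3,interpolation=cv2.INTER_CUBIC)
b=cv2.resize(w,None,fx=.7,fy=.7);b=cv2.copyMakeBorder(b,0,a.shape[0]-b.shape[0],0,0,cv2.BORDER_CONSTANT)
cv2.imwrite("pics/c3.png",np.hstack([a,b])[:,:,::-1])
e=status.current_eef_pos();print(e,proj(p,e),proj(camera_params("top"),e),np.array(p["camera_from_world"]).round(3).tolist())
E
```

```text
[0.41555729 0.21098541 0.02338396] [323.14482736 229.81900308] [240.612082   235.98493313] [[0.192, -0.981, -0.0, 0.128], [0.953, 0.186, -0.24, -0.447], [0.236, 0.046, 0.971, -0.343], [0.0, 0.0, 0.0, 1.0]]
```

View pics/c3.png

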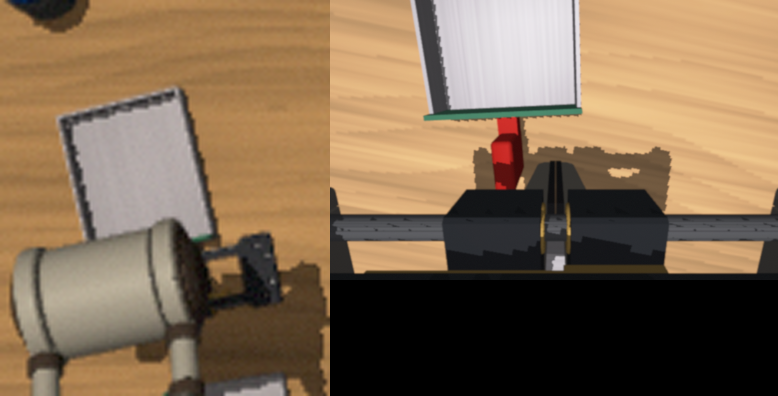

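The tray is undisturbed apart from a small turn. The red handle sits just left of the closed fingers in the wrist view, around (240,240), so I missed it lengthwise. I'll measure it with the wrist camera, by colour only.

```bash
python3 - <<'E'
from h import *
from plant import env,capture,camera_params,status
p=status.current_eef_pos();env.movel([p[0],p[1]-.0,.13],speed=.2);env.movel([p[0]-.04,p[1]+.03,.13],speed=.2)
w=capture("wrist");p=camera_params("wrist");np.save("wp4.npy",p,allow_pickle=True);cv2.imwrite("pics/w4.png",w[:,:,::-1])
pt=camera_params("top");t=cv2.imread("pics/top3.png")[:,:,::-1].copy()
m=mask(w,(0,120,40),(8,255,255))|mask(w,(170,120,40),(180,255,255))
for c in cv2.findContours(m,cv2.RETR_EXTERNAL,cv2.CHAIN_APPROX_NONE)[0]:
    if cv2.contourArea(c)<150: continue
    print("red",cv2.contourArea(c),cv2.boundingRect(c),cv2.minAreaRect(c))
    k=np.zeros_like(m);cv2.drawContours(k,[c],-1,255,-1)
    v=cv2.cvtColor(w,cv2.COLOR_RGB2HSV)[:,:,2];print("V pct",np.percentile(v[k>0],[5,20,40,60,80,95]))
    x,y,ww,hh=cv2.boundingRect(c)
    for r in range(y,y+hh,4): 
        u=np.arange(x,x+ww,4);print(r,x,[int(a) if k[r,b] else 0 for a,b in zip(v[r,u],u)])
    for b in cv2.approxPolyDP(c,2.5,True)[:,0]: print(b,ray(p,b,.056).round(4),ray(p,b,.004).round(4))
s=mask(w,(0,0,90),(180,60,255),None);c=big(s);r=cv2.minAreaRect(c);print("steel",r)
for b in cv2.boxPoints(r): print(b,ray(p,b,.03).round(4))
gm=mask(w,(50,80,20),(95,255,255));print("plate",[(cv2.minAreaRect(c),[ray(p,b,.04).round(4) for b in cv2.boxPoints(cv2.minAreaRect(c))]) for c in cv2.findContours(gm,0,1)[0] if cv2.contourArea(c)>100])
E
```

```text
red 1301.5 (309, 105, 24, 70) ((320.9200134277344, 139.55999755859375), (69.67035675048828, 20.634849548339844), 86.8201675415039)
V pct [124.  162.4 193.  201.  206.  211. ]
105 309 [0, 0, 90, 86, 105, 0]
109 309 [135, 193, 211, 208, 210, 164]
113 309 [0, 211, 211, 211, 211, 167]
117 309 [0, 211, 211, 210, 210, 174]
121 309 [0, 210, 209, 209, 210, 174]
125 309 [0, 147, 151, 157, 161, 132]
129 309 [0, 196, 206, 207, 208, 146]
133 309 [0, 193, 206, 207, 207, 150]
137 309 [0, 190, 205, 206, 206, 154]
141 309 [0, 186, 204, 206, 205, 150]
145 309 [0, 183, 204, 205, 202, 158]
149 309 [0, 178, 203, 203, 201, 162]
153 309 [0, 174, 202, 203, 200, 165]
157 309 [0, 171, 202, 201, 197, 167]
161 309 [0, 168, 201, 199, 196, 169]
165 309 [0, 164, 200, 198, 193, 171]
169 309 [0, 159, 199, 195, 193, 174]
173 309 [0, 167, 175, 158, 165, 149]
[310 106] [0.4454 0.2643 0.056 ] [0.446  0.2661 0.004 ]
[313 173] [0.3956 0.2526 0.056 ] [0.3868 0.2522 0.004 ]
[329 174] [0.3973 0.24   0.056 ] [0.3888 0.2372 0.004 ]
[332 171] [0.4001 0.2382 0.056 ] [0.3921 0.235  0.004 ]
[329 106] [0.4481 0.2502 0.056 ] [0.4493 0.2494 0.004 ]
steel ((316.4564208984375, 50.35834884643555), (102.15222930908203, 136.13980102539062), 89.39690399169922)
[2.4785268e+02 1.5525818e-03] [0.5141 0.3268 0.03  ]
[383.98492    -1.4314308] [0.5352 0.224  0.03  ]
[385.06018 100.71515] [0.4617 0.2054 0.03  ]
[248.92792 102.14813] [0.439  0.3151 0.03  ]
plate [(((319.02398681640625, 101.5362319946289), (5.15900993347168, 148.209716796875), 87.43623352050781), [array([0.4384, 0.3162, 0.04  ]), array([0.466 , 0.2018, 0.04  ]), array([0.4622, 0.2007, 0.04  ]), array([0.4345, 0.3155, 0.04  ])])]
```

```bash
python3 - <<'E'
from h import *
from plant import env,jaws,capture,camera_params,status
print("t",status.current_t(),status.current_gripper_width())
jaws.gripper_to(.06);print("open",status.current_gripper_width())
g=np.array([.4155,.2495])
env.movel([*g,.13],frame=q(.235),speed=.15)
env.movel([*g,.0235],speed=.1)
print(status.current_t(),status.current_eef_pos(),status.current_orientation(),wf(status.current_force()),status.current_gripper_width())
w=capture("wrist");p=camera_params("wrist");np.save("wp5.npy",p,allow_pickle=True);cv2.imwrite("pics/w5.png",w[:,:,::-1])
m=mask(w,(0,120,40),(8,255,255))|mask(w,(170,120,40),(180,255,255))
c=big(m);print("red",cv2.boundingRect(c),"tcp",proj(p,status.current_eef_pos()))
u=np.array([np.cos(.235),np.sin(.235)])
for d in(-.02,.02):
  for z in(.004,.056):print(d,z,proj(p,[*(g+d*u),z]).round(0))
jaws.gripper_to(.02,20);print(status.current_gripper_width(),status.current_finger_force())
jaws.gripper_to(.0,20);print(status.current_gripper_width(),status.current_finger_force(),wf(status.current_force()))
w=capture("wrist");m=mask(w,(0,120,40),(8,255,255))|mask(w,(170,120,40),(180,255,255));cv2.imwrite("pics/w6.png",w[:,:,::-1])
print("red",cv2.boundingRect(big(m)),status.current_t())
E
```

```text
t 18.5583 0.00022887383461328676
open 0.05968743127121608
21.175 [0.4161656  0.24972283 0.02418712] [-1.22346809e-04  9.93102618e-01  1.17246270e-01  6.98727504e-04] [ 0.25866677 -0.26381663 -0.24420182] 0.060055077703564025
red (306, 182, 31, 106) tcp [323.10703211 229.9143443 ]
-0.02 0.004 [323. 250.]
-0.02 0.056 [323. 286.]
0.02 0.004 [323. 192.]
0.02 0.056 [323. 214.]
0.0201244126142618 0.0
0.0148167295365541 20.001209378242493 [-0.16961216  0.73990936 -0.48726686]
red (306, 181, 32, 106) 22.2667
```

```bash
python3 - <<'E'
from h import *
from plant import env,jaws,capture,camera_params,status
def red():
    w=capture("wrist");m=mask(w,(0,120,40),(8,255,255))|mask(w,(170,120,40),(180,255,255));return cv2.boundingRect(big(m)) if m.any() else None
def rep(n):print(n,round(status.current_t(),2),round(status.current_gripper_width(),4),round(status.current_finger_force(),1),wf(status.current_force()).round(2),status.current_moment().round(3),red())
rep("0")
for f in(35,50):jaws.gripper_to(0,f);rep(f)
a=np.array([.4155,.2495])
for d in(.005,.015,.03):
    env.movel([a[0]-d,a[1],.0235],speed=.03);rep(d)
E
```

```text
0 22.27 0.0147 20.0 [ 0.02 -0.09  0.44] [0.059 0.003 0.032] (306, 181, 32, 106)
35 22.53 0.0132 35.0 [-0.52  1.22 -0.09] [ 0.029  0.086 -0.067] (307, 181, 31, 106)
50 22.92 0.0005 3.6 [-0.82 -1.14  6.32] [-0.03   0.248  0.038] (307, 183, 31, 105)
0.005 23.28 0.0004 3.2 [1.7  0.5  5.68] [-0.091 -0.305 -0.001] (309, 175, 31, 106)
0.015 23.82 0.0004 3.2 [-0.31 -0.35  6.74] [ 0.035 -0.055  0.031] (313, 156, 32, 106)
0.03 24.52 0.0002 2.9 [-0.39 -0.54  7.  ] [0.052 0.114 0.041] (319, 127, 33, 108)
```

At 20–35 N the grip holds at 13–15 mm, but at 50 N the fingers close completely and there's a 6 N upward force. I'll compare three views of the grip in one picture.

```bash
python3 - <<'E'
from h import *
from plant import capture,status
w=capture("wrist");cv2.imwrite("pics/w7.png",w[:,:,::-1])
L=[cv2.resize(cv2.imread(f"pics/{n}.png")[90:400,210:430],None,fx=1.2,fy=1.2,interpolation=cv2.INTER_CUBIC) for n in("w5","w6","w7")]
cv2.imwrite("pics/cmp.png",np.hstack(L));print(L[0].shape,status.current_eef_pos())
E
```

```text
(372, 264, 3) [0.38477121 0.24949002 0.02344596]
```

View pics/cmp.png

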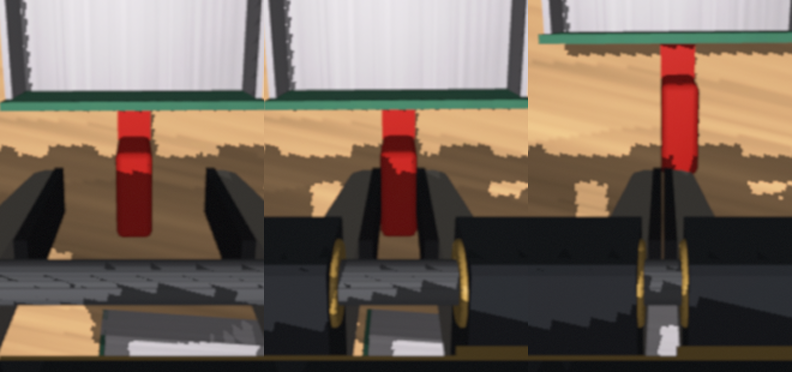

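The comparison shows the handle centred between the pads at 20 N (middle panel). At 50 N the soft grip gives way, and the tray was left 30 mm ahead (right panel). So a handle grip is good for axial moves at moderate force, but it can't carry the sideways drag torque. I'll push the tray sideways with the open fingers flat against its left wall, then grip the handle at about 20 N for the insertion.

```bash
python3 - <<'E'
from h import *
from plant import env,jaws,capture,camera_params,status
p=status.current_eef_pos();env.movel([p[0]-.005,p[1],.13],speed=.2)
print(status.current_force());jaws.gripper_to(.092,15)
def tool(C,th,off,z):return [C[0]-np.sin(th)*off,C[1]+np.cos(th)*off,z]
C0=np.array([.521,.274]);t0=.235
env.move_ptp(tool(C0,t0,.105,.12),q(t0+np.pi/2))
im=capture("top");cv2.imwrite("pics/top4.png",im[:,:,::-1])
env.movel(tool(C0,t0,.105,.010),speed=.12)
env.movel(tool(C0,t0,.072,.010),speed=.08)
print(status.current_t(),status.current_force())
R=.404/(np.sin(.235)+np.sin(.157))
for th in np.linspace(t0,YAW,6)[1:]:
    C=C0+R*np.array([np.cos(th)-np.cos(t0),-(np.sin(t0)-np.sin(th))])
    try: env.movel(tool(C,th,.070,.010),frame=q(th+np.pi/2),speed=.1)
    except env.PlanningError as e: print("plan",e);break
    print(round(status.current_t(),2),C.round(3),status.current_force().round(2))
env.movel(tool(C,th,.10,.010),speed=.12);env.movel(tool(C,th,.10,.16),speed=.25)
np.save("st.npy",np.array([*C,th]))
env.movel([.40,.15,.16],speed=.3)
im=capture("top");cv2.imwrite("pics/top5.png",im[:,:,::-1]);pt=camera_params("top")
b=(270,150,370,262)
m=mask(im,(0,0,110),(180,45,255),b);r=cv2.minAreaRect(big(m));print(r,[ray(pt,c,.015).round(4).tolist() for c in cv2.boxPoints(r)])
h=mask(im,(0,120,40),(8,255,255),b)|mask(im,(170,120,40),(180,255,255),b)
if h.any():
    r=cv2.minAreaRect(big(h));print(r,[ray(pt,c,.056).round(4).tolist() for c in cv2.boxPoints(r)])
print(status.current_t())
E
```

```text
[-0.38641372 -0.05672064 -0.32551958]
29.6417 [ 0.35167792  1.01336345 -0.13121033]
30.62 [0.537 0.194] [ 0.36 -0.19 -0.7 ]
31.59 [0.546 0.113] [ 0.04 -0.74  0.38]
32.56 [0.55  0.032] [-0.14  1.06  0.29]
33.52 [ 0.546 -0.049] [ 0.38 -0.07  0.17]
34.49 [ 0.537 -0.13 ] [-0.38 -0.04 -0.85]Traceback (most recent call last):
  File "<stdin>", line 23, in <module>
  File "h.py", line 16, in big
    return max(c,key=cv2.contourArea)
ValueError: max() iterable argument is empty
```

```bash
python3 - <<'E'
from h import *
from plant import camera_params,status
pt=camera_params("top");print(status.current_t(),status.current_eef_pos())
for n in("top4","top5"):
    im=cv2.imread(f"pics/{n}.png")[:,:,::-1].copy();print(n)
    for nm,m in(("steel",mask(im,(0,0,120),(180,45,255),(180,130,420,320))),("red",mask(im,(0,120,40),(8,255,255),(180,130,420,320))|mask(im,(170,120,40),(180,255,255),(180,130,420,320)))):
        for c in cv2.findContours(m,0,1)[0]:
            if cv2.contourArea(c)>(200 if nm=="steel" else 20):
                r=cv2.minAreaRect(c);print(nm,np.round(r[0],1),np.round(r[1],1),round(r[2],1),ray(pt,r[0],.003 if nm=="steel" else .05).round(4))
E
```

```text
36.6333 [0.40055088 0.14912162 0.15961229]
top4
steel [257.  278.3] [28.5 20. ] 81.3 [0.2807 0.1614 0.003 ]
steel [221.8 202.3] [45.6 34.4] 76.0 [0.5237 0.2762 0.003 ]
red [224.3 283.6] [ 4.6 13.3] 76.0 [0.2699 0.2554 0.05  ]
red [412.5 270. ] [26. 13.] 90.0 [ 0.3097 -0.3251  0.05  ]
red [227.6 235.1] [17.5  8. ] 76.0 [0.4189 0.2464 0.05  ]
top5
steel [222.5 246.6] [33.3 39.2] 85.9 [0.3814 0.2726 0.003 ]
steel [221.8 202.8] [44.6 34.7] 76.0 [0.5221 0.2762 0.003 ]
red [224.2 283.6] [ 4.8 13.3] 74.1 [0.2698 0.2555 0.05  ]
red [412.5 270. ] [26. 13.] 90.0 [ 0.3097 -0.3251  0.05  ]
```

The tray didn't move during the sweep: (0.5237, 0.2762) before and (0.5221, 0.2762) after. The tool reported no load either. I'll test the contact in small steps and read the forces before trying again.

```bash
python3 - <<'E'
from h import *
from plant import env,jaws,capture,camera_params,status
pt=camera_params("top")
def tray():
    im=capture("top");m=mask(im,(0,0,120),(180,45,255),(180,150,320,240));r=cv2.minAreaRect(big(m));return ray(pt,r[0],.003)[:2].round(4),np.round(r[1],1),round(r[2],1)
def tool(C,th,off,z):return [C[0]-np.sin(th)*off,C[1]+np.cos(th)*off,z]
C0=np.array([.5225,.2762]);t0=.235
env.move_ptp(tool(C0,t0,.090,.10),q(t0+np.pi/2));print(tray())
env.movel(tool(C0,t0,.090,.012),speed=.15)
for o in(.080,.074,.070,.066,.060,.050):
    env.movel(tool(C0,t0,o,.012),speed=.05)
    print(o,round(status.current_t(),2),(status.current_eef_pos()-tool(C0,t0,o,.012)).round(4),status.current_force().round(2),status.current_moment().round(3),round(status.current_gripper_width(),4),tray())
E
```

```text
(array([0.5201, 0.2686]), array([44.2, 33.9]), 71.0)
0.08 38.73 [ 0.0006 -0.0002  0.0007] [ 0.25 -0.33  0.35] [-0.047 -0.086 -0.027] 0.0922 (array([0.5253, 0.2698]), array([45.6, 30.3]), 76.0)
0.074 39.05 [ 0.0001 -0.0003 -0.    ] [0.06 0.32 0.31] [ 0.034 -0.112  0.001] 0.0918 (array([0.5245, 0.2664]), array([44.6, 28.4]), 76.0)
0.07 39.35 [ 0.     -0.0002 -0.    ] [ 0.19 -0.01  0.32] [-0.053 -0.059  0.019] 0.092 (array([0.525 , 0.2645]), array([44.6, 27.2]), 76.0)
0.066 39.65 [ 0.     -0.0002 -0.    ] [ 0.74 -0.38 -0.08] [-0.058 -0.099 -0.001] 0.092 (array([0.5258, 0.2627]), array([44.4, 26. ]), 76.0)
0.06 39.97 [ 0.0001 -0.0003  0.    ] [-0.06  0.4  -0.4 ] [ 0.009 -0.146 -0.008] 0.0923 (array([0.5266, 0.2596]), array([44.4, 24. ]), 76.0)
0.05 40.37 [ 0.0001 -0.0004 -0.    ] [-1.14  0.35  0.25] [-0.031 -0.117 -0.022] 0.0922 (array([0.5281, 0.2552]), array([44.1, 21.1]), 76.0)
```

The fingers' outer faces pass the tray wall with no force and no tray motion, so in this simulator only a pad grip on the handle can move it. From here I'll keep the grip at about 25 N and choose a path that needs almost no grip torque: swing the handle round, push nose-first across, then swing back.

```bash
python3 - <<'E'
from h import *
from plant import env,jaws,capture,camera_params,status
pt=camera_params("top")
def tool(C,th,off,z):return [C[0]-np.sin(th)*off,C[1]+np.cos(th)*off,z]
env.movel(tool(np.array([.5225,.2762]),.235,.09,.012),speed=.2)
p=status.current_eef_pos();env.movel([p[0],p[1],.12],speed=.25)
jaws.gripper_to(.04,25)
t0=.235;g=np.array([.4155,.250])
env.move_ptp([*g,.09],q(t0+np.pi));env.movel([*g,.0235],speed=.12)
jaws.gripper_to(0,25);print(status.current_t(),status.current_gripper_width(),status.current_finger_force(),status.current_qpos().round(2))
P0=g+.138*np.array([np.cos(t0),np.sin(t0)]);P1=np.array([.556,-.1335])
for u,th in((0,.05),(0,-.35),(.05,-.8),(.15,-1.2),(.5,-1.3),(.85,-1.2),(.97,-.8),(1,-.45),(1,YAW)):
    P=P0+u*(P1-P0);H=P-.138*np.array([np.cos(th),np.sin(th)])
    env.movel([*H,.0235],frame=q(th+np.pi),speed=.1)
    w=status.current_gripper_width();print(u,th,round(status.current_t(),2),round(w,4),status.current_force().round(2),status.current_moment().round(3))
    if w<.0115:break
im=capture("top");cv2.imwrite("pics/top6.png",im[:,:,::-1])
m=mask(im,(0,0,120),(180,45,255),(180,120,400,250))
for c in cv2.findContours(m,0,1)[0]:
    if cv2.contourArea(c)>200:r=cv2.minAreaRect(c);print(r,[ray(pt,b,.003)[:2].round(4).tolist() for b in cv2.boxPoints(r)])
E
```

```text
45.15 0.0004490378510806265 3.045424036681652 [ 0.29  0.12  1.98  0.    1.04 -1.51]
0 0.05 45.56 0.0004 [0.36 3.4  5.95] [ 0.697 -0.04  -0.025]
((186.5275421142578, 235.59173583984375), (25.957096099853516, 20.21013641357422), 73.3007583618164) [[0.4478, 0.4321], [0.4662, 0.3701], [0.3865, 0.345], [0.3682, 0.4068]]
((224.5, 203.5), (45.0, 35.0), 90.0) [[0.5929, 0.3249], [0.5924, 0.2117], [0.4472, 0.2105], [0.4476, 0.3231]]
```

The direct close at 25 N popped through the handle again, whereas the gentle two-stage close had held. I'll regrip with a soft approach and a position-limited close, then follow the low-torque path.

```bash
python3 - <<'E'
from h import *
from plant import env,jaws,capture,camera_params,status
pt=camera_params("top")
p=status.current_eef_pos();env.movel([p[0],p[1],.085],speed=.2);jaws.gripper_to(.035,15)
im=capture("top");cv2.imwrite("pics/top7.png",im[:,:,::-1])
m=mask(im,(0,0,120),(180,45,255),(190,150,300,232));r=cv2.minAreaRect(big(m));b=np.array([ray(pt,c,.003)[:2] for c in cv2.boxPoints(r)])
C=b.mean(0);e=[b[1]-b[0],b[2]-b[1]];e=max(e,key=np.linalg.norm);e=e*np.sign(e[0]);t0=np.arctan2(e[1],e[0])
print(round(status.current_t(),2),r[1],C,t0,status.current_eef_pos())
assert abs(max(r[1])-45)<3 and abs(min(r[1])-35)<3
g=C-.110*np.array([np.cos(t0),np.sin(t0)])
env.movel([*g,.085],frame=q(t0+np.pi),speed=.2);env.movel([*g,.0235],speed=.12)
jaws.gripper_to(.018,10);jaws.gripper_to(.0145,20)
w=status.current_gripper_width();print(round(status.current_t(),2),w,status.current_finger_force())
jaws.gripper_to(.0142,40);w=status.current_gripper_width();print(round(status.current_t(),2),w,status.current_finger_force(),status.current_force())
P0=g+.138*np.array([np.cos(t0),np.sin(t0)]);P1=np.array([.556,-.1335])
if w>.0125:
  for u,th in((0,-.4),(.05,-.8),(.15,-1.2),(.5,-1.3),(.85,-1.2),(.97,-.8),(1,-.45),(1,YAW)):
    P=P0+u*(P1-P0);H=P-.138*np.array([np.cos(th),np.sin(th)])
    env.movel([*H,.0235],frame=q(th+np.pi),speed=.12)
    w=status.current_gripper_width();print(u,th,round(status.current_t(),2),round(w,4),round(status.current_finger_force(),1),status.current_force().round(2),status.current_moment().round(3))
    if w<.0115:break
E
```

```text
46.77 (45.0, 35.0) [0.52001211 0.26755361] 0.0076723930601332235 [0.41315939 0.27681568 0.08500646]
48.4 0.014487479115533337 3.0995985120534897
48.62 0.01427045042843775 3.1213930249214172 [-1.59068028  3.96289675  5.7854477 ]
0 -0.4 49.23 0.0143 3.1 [0.2  0.24 6.59] [ 0.056 -0.27  -0.041]
0.05 -0.8 49.78 0.0141 0.0 [0.05 0.03 0.63] [-0.002 -0.098  0.035]
0.15 -1.2 50.33 0.014 0.0 [-0.08  0.64  1.27] [-0.011 -0.13  -0.002]
0.5 -1.3 51.62 0.0141 0.0 [ 0.29 -0.1  -0.64] [-0.066 -0.12  -0.017]
0.85 -1.2 52.98 0.0144 0.0 [-0.28 -0.18  0.24] [-0.023 -0.099 -0.024]
0.97 -0.8 53.88 0.0145 0.0 [-0.45 -0.63 -0.28] [ 0.001 -0.112 -0.021]
1 -0.45 54.52 0.0144 0.0 [-0.78  0.3  -0.34] [ 0.026 -0.131 -0.014]
1 -0.157 55.0 0.0143 0.0 [-0.59  0.38  0.52] [ 0.043 -0.192 -0.001]
```

```bash
python3 - <<'E'
from h import *
from plant import env,jaws,capture,camera_params,status
pt=camera_params("top");im=capture("top");cv2.imwrite("pics/top8.png",im[:,:,::-1])
B=(180,150,300,262)
m=mask(im,(0,0,120),(180,45,255),B)
for c in cv2.findContours(m,0,1)[0]:
    if cv2.contourArea(c)>100:r=cv2.minAreaRect(c);print(r,[ray(pt,b,.003)[:2].round(4).tolist() for b in cv2.boxPoints(r)])
h=mask(im,(0,120,40),(8,255,255),B)|mask(im,(170,120,40),(180,255,255),B)
for c in cv2.findContours(h,0,1)[0]: 
    if cv2.contourArea(c)>20:r=cv2.minAreaRect(c);print("red",r,[ray(pt,b,.056)[:2].round(4).tolist() for b in cv2.boxPoints(r)])
print(status.current_t(),status.current_qpos().round(2))
E
```

```text
((229.25003051757812, 208.75001525878906), (36.76955032348633, 45.961936950683594), 45.0) [[0.4927, 0.3462], [0.5974, 0.2424], [0.5129, 0.1579], [0.4089, 0.2616]]
red ((203.84120178222656, 232.06471252441406), (7.2671709060668945, 18.54755401611328), 49.39870071411133) [[0.4185, 0.3479], [0.4557, 0.3047], [0.4386, 0.2899], [0.4015, 0.333]]
55.05 [-0.54 -0.01  2.12  0.    1.03 -1.95]
```

The tray did follow the first part of the swing. It's now at (0.503, 0.252), heading about -0.82, which suits the push across. 17 s remain, so I'll regrip with the soft two-stage close that held, push across, and insert with force feedback.

```bash
python3 - <<'E'
from h import *
from plant import env,jaws,status
T=status.current_t
def rep(n):
    w=status.current_gripper_width();f=wf(status.current_force());print(n,round(T(),2),round(w,4),round(status.current_finger_force(),1),f.round(1),flush=True);return w,f
p=status.current_eef_pos();env.movel([p[0],p[1],.08],speed=.3)
jaws.gripper_to(.06,20)
g=np.array([.426,.329]);t0=-.82;u0=np.array([np.cos(t0),np.sin(t0)])
env.move_ptp([*g,.075],q(t0+np.pi));env.movel([*g,.0235],speed=.15);rep("down")
jaws.gripper_to(.02,20);jaws.gripper_to(0,20);w,f=rep("grip")
ok=.0125<w<.0165
P0=g+.138*u0;P1=np.array([.556,-.1335])
if ok:
  for u,th in((.12,-1.05),(.5,-1.3),(.88,-1.1),(1,-.55),(1,YAW)):
    P=P0+u*(P1-P0);H=P-.138*np.array([np.cos(th),np.sin(th)])
    env.movel([*H,.0235],frame=q(th+np.pi),speed=.17);w,f=rep((u,th))
    if not .0115<w<.0175: ok=False;break
if ok:
  lat=0;env.movel(pose(-.004),frame=q(YAW+np.pi),speed=.12);s=0.
  while T()<69.5 and s<.158:
    w,f=rep((round(s,3),round(lat,4)))
    if w<.0115 or abs(f[0])>9 or (s>.125 and f[0]<-4):break
    lat+=float(np.clip(f[1]*.0006,-.003,.003)) if abs(f[1])>1.5 else 0
    s+=.012 if s<.12 else .004
    env.movel(pose(s,lat),speed=.07)
E
```

```text
down 58.3 0.0599 0.0 [-0.3 -0.6  1. ]
grip 59.29 0.0148 20.0 [0.8 0.9 0.7]
(0.12, -1.05) 59.67 0.0148 20.0 [ 1.6 -2.9 -0.9]
(0.5, -1.3) 60.6 0.0148 20.0 [ 0.8 -2.6 -1.2]
(0.88, -1.1) 61.62 0.0146 20.0 [ 0.8 -1.3 -1.5]
(1, -0.55) 62.4 0.0147 20.2 [-0.1  0.5 -0.8]
(1, -0.157) 62.97 0.0147 20.0 [-0.7 -0.7 -1.2]
(0.0, 0) 63.67 0.0147 20.0 [ 1.4  0.8 -1.7]
(0.012, 0) 64.04 0.0147 20.0 [ 1.   0.3 -1.4]
(0.024, 0) 64.37 0.0145 20.0 [ 0.9 -0.2 -1. ]
(0.036, 0) 64.69 0.0148 20.0 [-1.8  0.4  0.3]
(0.048, 0) 65.02 0.0149 20.1 [-5.5  0.5  3.6]
(0.06, 0) 65.34 0.0147 20.1 [ 0.7  0.2 -0.4]
(0.072, 0) 65.67 0.0144 20.1 [-0.1  0.9 -0.8]
(0.084, 0) 65.99 0.0148 20.1 [-0.6  1.5 -0.4]
(0.096, 0.0009) 66.32 0.0149 20.1 [-1.1  0.7  0.2]
(0.108, 0.0009) 66.64 0.015 20.1 [0.2 2.  0.5]
(0.12, 0.0021) 66.97 0.015 20.1 [-0.5  1.3  0. ]
(0.132, 0.0021) 67.29 0.0146 20.1 [-3.3  2.2  2.3]
(0.136, 0.0034) 67.54 0.0146 20.0 [-4.5  0.7  4. ]
```

Grip held and the tray is in the bay; the axial force is rising at 136 mm. I'll check the orange pin in the scene view against the first picture.

```bash
python3 - <<'E'
from h import *
from plant import capture,status,camera_params
a=cv2.imread("pics/scene0.png")[:,:,::-1].copy();b=capture("scene");cv2.imwrite("pics/scene1.png",b[:,:,::-1])
for im in(a,b):
    m=mask(im,(3,150,90),(18,255,255),(215,283,245,310));k=np.argwhere(m)
    print(len(k),k.min(0) if len(k) else 0,k.max(0) if len(k) else 0,k.mean(0) if len(k) else 0)
print((cv2.absdiff(a,b)[285:308,215:245].max(2)>40).sum())
p=camera_params("scene");x=np.array([np.cos(-.157),np.sin(-.157)]);o=np.array([.672,-.152])
for d in(.27,.28,.29): print(d,proj(p,[*(o+x*d),.03]).round(1))
print(status.current_t(),status.current_force())
t=capture("top");pt=camera_params("top");g=mask(t,(40,80,20),(95,255,255),(310,140,410,185));print(status.current_eef_pos())
E
```

```text
397 [290 215] [309 244] [301.71536524 227.52896725]
360 [289 215] [309 244] [301.83333333 226.96944444]
39
0.27 [225.4 292.8]
0.28 [223.4 295.7]
0.29 [221.4 298.6]
67.5917 [-5.22376751  1.03768539  3.27474374]
[ 0.62365409 -0.14111605  0.02345847]
```

```bash
python3 - <<'E'
from h import *
for n in("scene0","scene1"):
    im=cv2.imread(f"pics/{n}.png")[:,:,::-1].copy();h=cv2.cvtColor(im,cv2.COLOR_RGB2HSV)
    m=mask(im,(3,190,110),(16,255,255),(215,283,245,310));k=np.argwhere(m)
    print(len(k),k.min(0) if len(k) else 0,k.max(0) if len(k) else 0,k.mean(0) if len(k) else 0)
    print(im[290:306,218:238,0].tolist() and [[int(x) for x in r] for r in h[290:305,220:238,1]])
E
```

```text
55 [293 222] [303 230] [298.2 226.2]
[[104, 88, 82, 89, 98, 82, 83, 55, 88, 74, 120, 82, 97, 108, 88, 87, 92, 77], [156, 138, 114, 79, 83, 103, 77, 87, 64, 43, 27, 32, 82, 88, 96, 97, 80, 88], [159, 155, 151, 137, 126, 104, 103, 64, 29, 20, 19, 28, 41, 114, 83, 97, 91, 85], [153, 151, 153, 152, 158, 143, 191, 178, 105, 61, 31, 13, 31, 96, 97, 66, 89, 88], [148, 160, 151, 154, 151, 177, 232, 222, 183, 112, 69, 35, 64, 73, 87, 80, 80, 57], [158, 154, 152, 157, 168, 203, 255, 255, 242, 196, 155, 120, 86, 93, 112, 73, 85, 88], [152, 158, 160, 158, 193, 237, 255, 255, 255, 255, 223, 189, 162, 121, 108, 100, 83, 98], [155, 153, 149, 172, 221, 255, 255, 255, 255, 255, 221, 179, 150, 152, 143, 138, 116, 68], [148, 152, 165, 210, 255, 255, 255, 255, 255, 241, 200, 162, 156, 155, 153, 161, 150, 142], [147, 155, 186, 232, 255, 255, 255, 255, 255, 225, 158, 158, 155, 148, 155, 156, 155, 155], [153, 161, 200, 245, 255, 255, 255, 255, 227, 189, 153, 154, 159, 150, 151, 148, 153, 153], [151, 161, 173, 220, 255, 255, 255, 252, 198, 156, 154, 155, 151, 157, 153, 152, 149, 153], [154, 153, 167, 184, 2
[... 899 characters left out ...]
, 255, 220, 199, 167, 160, 165, 149, 144, 136, 124, 72], [152, 151, 172, 204, 255, 255, 255, 255, 255, 222, 172, 154, 153, 158, 152, 151, 144, 141], [147, 163, 183, 233, 255, 255, 255, 255, 252, 188, 166, 154, 148, 150, 152, 152, 149, 151], [158, 171, 221, 255, 255, 255, 255, 255, 227, 185, 153, 151, 154, 153, 147, 154, 150, 156], [153, 186, 238, 255, 255, 255, 255, 255, 190, 163, 154, 147, 153, 151, 153, 154, 150, 155], [165, 182, 218, 255, 255, 255, 255, 203, 174, 151, 160, 151, 156, 154, 153, 156, 147, 154], [151, 170, 188, 242, 255, 255, 222, 172, 157, 156, 144, 153, 145, 150, 156, 150, 153, 148], [151, 157, 171, 193, 214, 209, 193, 162, 155, 149, 156, 154, 148, 155, 151, 151, 155, 150]]
```

The pin tip has moved about 6 of its 8 mm: the centroid went from (226.2,298.2) to (225.3,299.9). A last few gentle 2 mm steps, then release.

```bash
python3 - <<'E'
from h import *
from plant import env,jaws,status,capture
s=.136
for _ in range(4):
    s+=.002;env.movel(pose(s,.0037),speed=.04);f=wf(status.current_force());print(round(s,3),round(status.current_t(),2),f.round(1),round(status.current_gripper_width(),4))
    if f[0]<-9 or status.current_t()>69: break
b=capture("scene");cv2.imwrite("pics/scene2.png",b[:,:,::-1])
m=mask(b,(3,190,110),(16,255,255),(215,283,245,310));k=np.argwhere(m);print(len(k),k.min(0),k.max(0),k.mean(0),status.current_t())
E
```

```text
0.138 67.89 [-5.3 -0.3  3.9] 0.0151
0.14 68.14 [-12.3  -0.4   8. ] 0.0151
52 [296 221] [305 229] [300.46153846 224.92307692] 68.1917
```

The force jumped to 12 N and the pin shift is now about 8 mm, so the tray is on the rigid stop. Releasing now.

```bash
python3 - <<'E'
from h import *
from plant import env,jaws,status,capture
jaws.gripper_to(.04,20)
p=status.current_eef_pos();env.movel([p[0]-.005,p[1],.075],speed=.15)
b=capture("scene");m=mask(b,(3,190,110),(16,255,255),(215,283,245,310));k=np.argwhere(m);print(len(k),k.mean(0),status.current_t(),status.current_force(),status.current_gripper_width())
print(env.close_job())
E
```

```text
51 [300.33333333 225.01960784] 69.275 [ 0.12158299 -0.1159841  -0.63050197] 0.039871716957253465
the job is handed in; nothing more can be done
None
```

The tray is in the bay and released with the arm clear, handed in at 69.3 s. I judge it home from a jump to 12 N at 140 mm and about 8 mm of pin travel, still there after release; earlier failed grips, one tried at 60 N, slid and turned the tray on the bench, and one sweep of the open fingers seemed to pass through its wall.

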